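# Shut the board tester, power it up and start the test

### The job

A circuit board lies ready in the test fixture. Push the fixture's raised lid down until its front catch snaps over it and keeps it shut, then switch on the rocker on the control box by pressing its raised end, and only then press the round start button fully in and let it come out again. Do not press the square stop button, do not raise the lid further, pick nothing up, and leave both boards, the tray, the bottle and the pot where they are.

Things in the scene. Friction and masses are not known exactly. Their poses are not given: they have to be found in the camera images.
- fixture: Board test fixture, fixed to the bench: dark cabinet 260 (x) x 204 (y) x 70 high mm, a nest with the board on top, a lid hinged along the rear edge, a steel sprung catch at mid front. Origin: centre of its underside, on the bench. x points from the front (catch side) to the rear (hinge side), z up; the hinge axis is parallel to y.
- lid_hinge (a point): Middle of the lid's hinge axis, 95 mm above the bench, 108 mm behind the fixture's origin. Axes as the fixture's.
- lid (a joint): Lid angle (rad): 0 = flat shut, grows as the front edge rises; starts at 0.75 to 1.0. Sprung, stiff hinge: it stays put when raised, takes 1 to 5 N down at the front bar, and springs up again from nearly shut unless caught. Passing the catch (last 20 mm at the front edge) takes 10 to 12 N in all; caught, it reads under 0.02 and stays shut by itself.
- lid_press (a point): Point on the lid outer face, mid front bar: 193 mm from the hinge axis along the lid, 15 mm above the plane through the axis; 110 mm above the bench when shut. Lid: flat aluminium frame 192 mm wide, 10 mm thick, with a clear pane; front bar 34 mm wide. Axes turn with the lid: z = outer normal, -x to the front edge 17 mm away. The steel catch is 23 to 39 mm in front of the shut point, 124 mm high.
- control_box: Control box, fixed to the bench left or right of the fixture: grey, 112 (x) x 202 (y) mm, flat top 60 mm above the bench. Origin: centre of its underside. x points to its rear, y to its left, z up. On top in a row along y: rocker (66 mm left of centre), round start button (centre), square stop button (66 mm right of centre).
- rocker (a joint): Angle of the black mains rocker (rad): 0 = off, 0.35 = on. Snap action: goes over by itself past 0.175 and stays. V-shaped paddle 40 mm long (along the box's x), 24 mm wide; pivot line along the box's y, 68 mm above the bench. Off: front half level, rear half raised; on: rear half level at 68 mm, front half raised. 4 to 6 N at the raised end tips it.
- rocker_on (a point): Point on the upper face of the rocker's rear half, 14 mm from the pivot line (off: 73 mm above the bench; on: 68 mm, 14 mm behind the pivot). Press it straight down to switch on. It moves with the rocker.
- start (a joint): How far the round start button is pressed (m): 0 = out, 0.006 = fully in; a spring brings it out. 2.4 N starts it, 6 N takes it fully in.
- start_top (a point): Centre of the top of the start button: a round dark cap, 25 mm diameter, 75 mm above the bench when out, in a steel ring 33 mm across. Moves straight down.
- stop (a joint): How far the square stop button is pressed (m): 0 = out, 0.006 = fully in. Leave it alone.
- stop_top (a point): Centre of the top of the stop button: a square dark cap, 25 x 25 mm, 75 mm above the bench.
- board_center (a point): Centre of the circuit board under test, a green board 100 x 132 x 3 mm lying loose in the nest, 80 mm above the bench.
- tray: Black open tray 140 (x) x 190 (y) x 45 high mm with a spare board in it, loose, on the other side of the fixture from the control box. Origin: centre of its underside.
- solvent_bottle: White solvent dispenser bottle with a steel cap, 64 mm diameter, 131 mm high, loose. Origin: centre of its underside.
- swab_pot: Dark pot of foam swabs, 60 mm diameter, 75 mm high (the swabs reach 133 mm), loose. Origin: centre of its underside.
- spare_center (a point): Centre of the spare circuit board, green, 85 x 120 x 3 mm, lying loose in the tray.
Not all that is in view belongs to the job. Of the things like the control_box, leave any that is turquoise or yellow; of the rest the larger one is meant.

How it is judged:
By the outcome, as a careful person would: the job done as asked, in the order asked, and still so for the second after the job is handed in, with the robot touching nothing.
It also fails if it takes over 64 s, if anything falls off the work surface, if the arm or the gripper's body presses on something with over 40 N, if the wrist force passes 120 N, or if a joint passes its speed limit or range.

### The arm

A 6-joint arm with a two-finger parallel gripper is mounted at the origin on the work surface. World frame = base frame: x ahead of the robot, y to its left, z up, the work surface at z = 0. Lengths are in m, angles in rad, forces in N, time in s.
With the tool pointing down it reaches from about 0.375 to 0.975 m from the base axis. Payload 3.8 kg.
Tool frame: the origin (TCP) lies at the very end of the fingers, on their centre line; the grasp point (between the pads) lies behind it (bot.tcp_to_grasp is the y of the grasp point in the tool frame, in m); y points along the fingers, z is the direction in which the jaws open and shut, and the axes are right-handed (so a half turn about y gives the same grasp; the last joint's range is limited). The gripper opens to 85 mm and grips with 20 to 120 N. Pads are 22 mm wide; open, the fingers measure 114 mm over their backs; the gripper's body (76 mm by 85 mm) begins 54 mm behind the grasp point. The pads swing forward as they close: fully open they stand 13 mm farther back than shut.
Start: joints at [1.07, 0.264, 1.604, -0, 1.274, -0.037], TCP at [0.302, 0.604, 0.231] pointing down, gripper open.
Joint ranges: [-2.63, 2.63], [-0.94, 2.18], [0.31, 2.57], [-1.31, 4.45], [0, 2.66], [-2.55, 2.55]. Speed limits (rad/s): [2.57, 2.57, 3.14, 3.14, 3.14, 3.14].

### API

Orientations are given as a rotation vector (axis times angle).
In Python, from workcell import bot, optics, workorder gives the robot as it stands.
- The arm moves only by the shell command python3 -m handwheel 'ROWS' [FORCE]. ROWS is JSON, a list of rows, each a list of 7 numbers: the shift along the tool's x, y, z in m, then the turn, a rotation vector about the tool's x, y, z in rad, then the opening, from 0 (shut) to 1 (fully open). A call has 1 to 8 rows; each row shifts and turns the commanded pose from where the row before left it, along the tool's axes as they then stand; what a row does not reach is not made up. A row lasts 1/8 s, in which the tool goes at most 62.5 mm and 10.7 degrees, less where a joint would pass 70% of its speed; a pose out of reach is approached as far as the arm can. A call with a gripper value outside its range is refused whole. The fingers move at their own pace and stop on an object; FORCE is the grip in N (left out, the last holds). Time passes only in rows, so rows that do not move let the fingers close. It gives the time, the measured TCP pose, the force and the opening at its end, in the units of the state.
- bot.read_state(): the state, without advancing time (a new reading comes with each control period).
- optics.read_camera(name): name is "side" or "top"; returns a dict with "image" (480x640x3 uint8, red, green, blue), "z_map" (480x640 float32, m along the optical axis (not along the pixel's ray), 0 where there is no reading), "mtx" (3x3 intrinsics, pixels), "dist" ([k1, k2, p1, p2, k3] as OpenCV has them; the pictures are not rectified), "world_from_camera" (4x4, takes a point from camera to world coordinates). Camera axes: x right, y down, z forward; pixel columns grow to the right and rows downward; lengths in m; the calibration is good to about 2 mm. A picture is of the moment at which its call begins.
- workorder.finish_job(): hands the job in, once; it reports no verdict.
The state is a dict: "time": time; "q": joint angles; "joint_vel": joint speeds; "joint_torque": joint torques, N m; "tool_pos": TCP position; "tcp_rot": TCP orientation; "wrist_force": force on the tool from outside, world axes, zero at the start; "torque": the same for the moment, N m; "width": opening from 0.0 (shut) to 1.0 (fully open).
Only numpy, scipy, OpenCV 4.12 (cv2) and the standard library are available. Lean on these libraries where they do the work, as an engineer would, in place of code of your own. Each camera call takes 0.05 s, during which the arm holds its last target.

## Working session

There is one attempt and no reset: what is moved stays moved. The work goes in short steps, Python scripts to look and compute and a shell command to move; the robot and the scene stay as the last step left them, time stands still between calls to the robot, and variables do not carry over. Pictures are saved under pics/ and viewed, and the job is handed in when it is done.

```bash
mkdir -p pics; ls
python3 - <<'E'
from workcell import bot, optics, workorder
import cv2, numpy as np, pickle
s=bot.read_state(); print(s); print(bot.tcp_to_grasp)
for n in("top","side"):
    c=optics.read_camera(n); pickle.dump(c,open(f"{n}0.pkl","wb"))
    cv2.imwrite(f"pics/{n}0.png",c["image"][:,:,::-1]); print(n,c["mtx"],c["dist"],c["world_from_camera"])
E
```

```text
pics
{'time': 0.0, 'q': array([ 1.07013192e+00,  2.64724498e-01,  1.60539900e+00,  1.88814757e-05,
        1.27368830e+00, -3.68871261e-02]), 'joint_vel': array([-0.0003982 , -0.00124926, -0.00037515,  0.0018032 ,  0.00107383,
       -0.00040863]), 'joint_torque': array([-1.28082531e-03, -5.15128005e+01, -3.67308497e+01, -3.42205085e-04,
        1.31091071e-02, -2.94793028e-05]), 'tool_pos': array([0.30158081, 0.60305644, 0.22996783]), 'tcp_rot': array([-1.54217475,  0.36424936, -0.36328905]), 'wrist_force': array([0.08954078, 0.03813988, 0.82979483]), 'torque': array([-0.01362544,  0.05256262,  0.06692363]), 'width': 0.996214411885959}
-0.0187
top [[564.76317056   0.         322.48206332]
 [  0.         564.76317056 248.14486543]
 [  0.           0.           1.        ]] [-0.08806437  0.          0.          0.          0.        ] [[ 0.01925766 -0.99199166  0.12482662  0.35348412]
 [-0.99970246 -0.01723536  0.01726077  0.0888277 ]
 [-0.01497111 -0.12512188 -0.99202842  1.72150871]
 [ 0.          0.          0.          1.        ]]
side [[545.41532156   0.         330.1464067 ]
 [  0.         545.41532156 247.74752334]
 [  0.           0.           1.        ]] [-0.14327765  0.          0.          0.          0.        ] [[ 0.79354811 -0.31592582  0.52006949 -0.09640996]
 [-0.60839747 -0.39566717  0.68796803 -0.79551716]
 [-0.01157244 -0.86234469 -0.5061894   0.76441204]
 [ 0.          0.          0.          1.        ]]
```

View pics/top0.png

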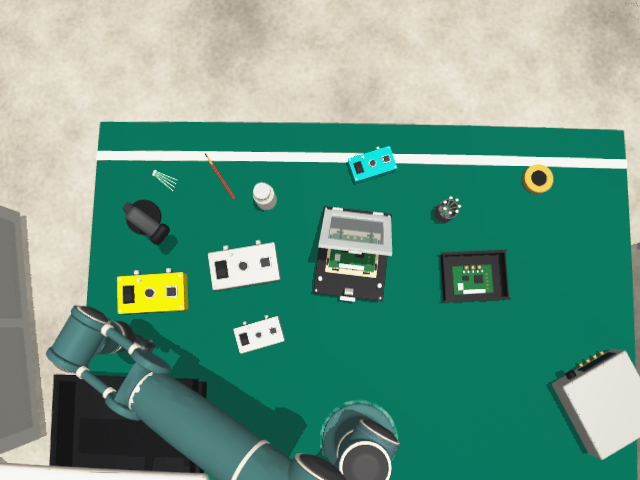

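View pics/side0.png

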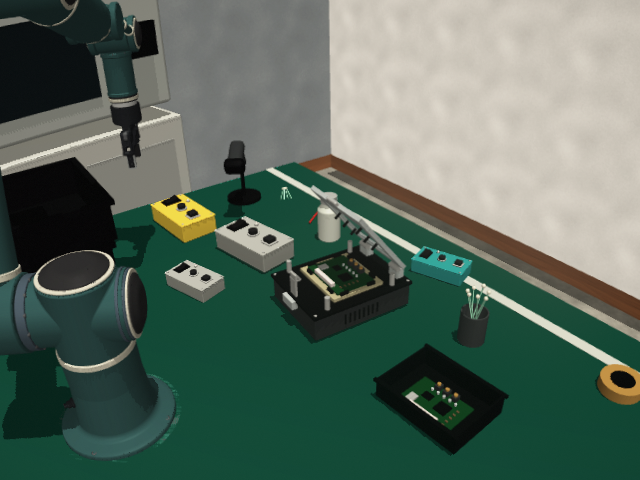

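Box candidates in the top view are yellow (151,292), white large (244,266), white small (259,334) and turquoise (372,163). Yellow and turquoise are excluded, and the larger of the two white ones is (244,266). I'll confirm it in a crop.

```bash
cat > h.py <<'E'
import cv2, numpy as np, pickle
def ray(c,u,v):
    p=cv2.undistortPoints(np.array([[[u,v]]],float),c["mtx"],c["dist"])[0,0]
    T=c["world_from_camera"]; return T[:3,3],T[:3,:3]@np.array([p[0],p[1],1])
def onz(c,u,v,z):
    o,d=ray(c,u,v); return o+d*(z-o[2])/d[2]
def depth(c,u,v):
    o,d=ray(c,u,v); return o+d*c["z_map"][int(round(v)),int(round(u))]
def proj(c,P):
    T=np.linalg.inv(c["world_from_camera"]); r=cv2.Rodrigues(T[:3,:3])[0]
    return cv2.projectPoints(np.array([P],float),r,T[:3,3],c["mtx"],c["dist"])[0][0,0]
def tri(c1,p1,c2,p2):
    o1,d1=ray(c1,*p1);o2,d2=ray(c2,*p2)
    t=np.linalg.lstsq(np.c_[d1,-d2],o2-o1,rcond=None)[0]
    a=o1+t[0]*d1;b=o2+t[1]*d2; return (a+b)/2,np.linalg.norm(a-b)
E
python3 - <<'E'
from h import *
t=pickle.load(open("top0.pkl","rb"));s=pickle.load(open("side0.pkl","rb"))
a=t["image"][195:310,195:405,::-1]; cv2.imwrite("pics/tc.png",cv2.resize(a,None,fx=3.8,fy=3.8,interpolation=cv2.INTER_CUBIC))
a=s["image"][175:345,205:420,::-1]; cv2.imwrite("pics/sc.png",cv2.resize(a,None,fx=3.5,fy=3.5,interpolation=cv2.INTER_CUBIC))
im=t["image"].astype(int); hsv=cv2.cvtColor(t["image"],cv2.COLOR_RGB2HSV)
m=((hsv[...,1]<40)&(hsv[...,2]>130)).astype(np.uint8)
sub=np.zeros_like(m); sub[236:300,200:288]=m[236:300,200:288]
cs,_=cv2.findContours(sub,cv2.RETR_EXTERNAL,cv2.CHAIN_APPROX_NONE)
k=max(cs,key=cv2.contourArea); print(cv2.minAreaRect(k), cv2.boxPoints(cv2.minAreaRect(k)))
# black features in box
d=((im.max(2)<90)).astype(np.uint8)
hull=np.zeros_like(m); cv2.fillConvexPoly(hull,cv2.convexHull(k),1)
n,l,st,ce=cv2.connectedComponentsWithStats(d&hull)
for i in range(1,n):
    if st[i][4]>15: print(st[i],ce[i],onz(t,*ce[i],0.075), depth(t,*ce[i]))
for p in cv2.boxPoints(cv2.minAreaRect(k)): print(onz(t,*p,0.06))
E
```

```text
((242.86485290527344, 263.689208984375), (42.41493606567383, 68.55436706542969), 80.53767395019531) [[205.56757 248.40543]
 [273.18918 237.13516]
 [280.16214 278.973  ]
 [212.54053 290.24326]]
[261 258   8   8  52] [264.53846154 261.42307692] [0.51839964 0.28692383 0.075     ] [0.51863939 0.28721181 0.07260636]
[215 261  13  18 187] [221.11764706 269.31016043] [0.49274079 0.41443484 0.075     ] [0.49341589 0.41601334 0.06701793]
[240 262   7   8  41] [243.         265.41463415] [0.50545457 0.35008932 0.075     ] [0.50562538 0.35038298 0.07314934]
[0.55570159 0.46682838 0.06      ]
[0.59305106 0.26520918 0.06      ]
[0.46870854 0.24084647 0.06      ]
[0.43141593 0.44050205 0.06      ]
```

View pics/tc.png

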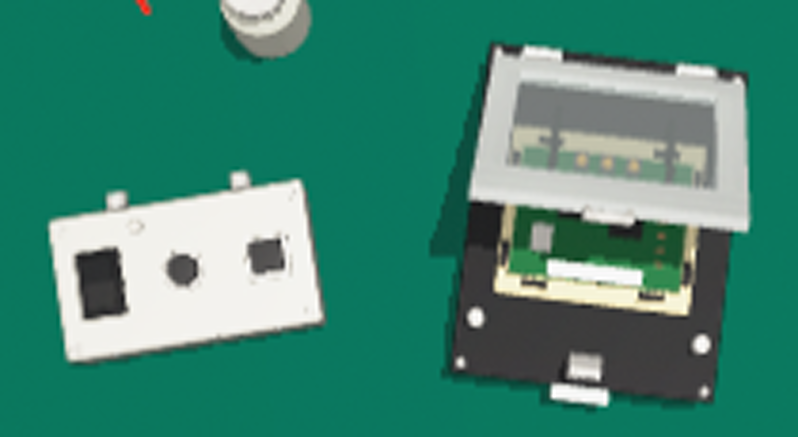

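View pics/sc.png

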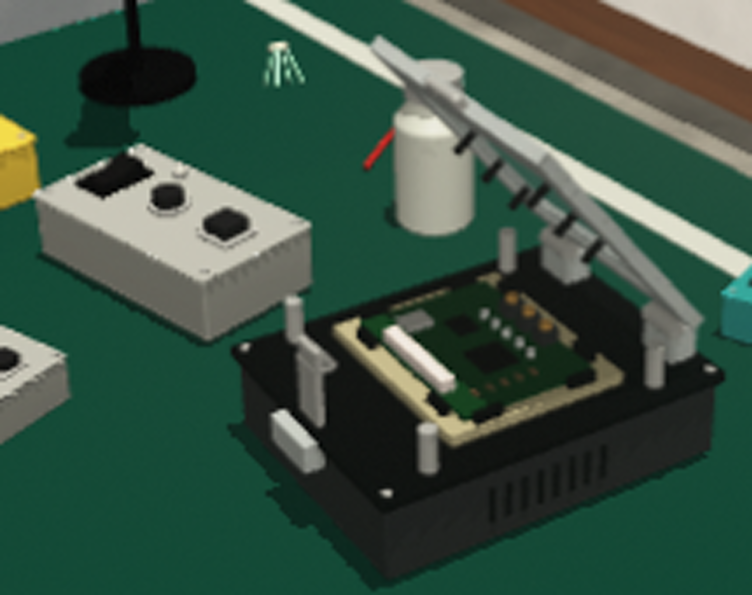

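The crop confirms the large white box: rocker at crop (101,283), round start at (182,269), square stop at (267,256). Next I'll measure the fixture and lid.

Run:
```python
from h import *
from scipy.spatial.transform import Rotation as R
from workcell import bot
t=pickle.load(open("top0.pkl","rb"));s=pickle.load(open("side0.pkl","rb"))
f=lambda x,y:(195+x/3.8,195+y/3.8)
g=lambda x,y:(205+x/3.5,175+y/3.5)
for n,p in dict(FL=(447,375),FR=(714,401),RL=(493,43),RR=(748,72)).items(): print(n,onz(t,*f(*p),.07))
print("side FL",onz(s,*g(237,347),.07),"FRs",onz(s,*g(384,507),.07),"RRs",onz(s,*g(722,378),.07))
print("catch top",onz(t,*f(585,360),.124),depth(t,*f(585,365)))
for p in [(480,190),(740,220),(540,196),(680,212),(610,203),(500,70),(735,95),(490,130),(742,160)]: print("lid",p,depth(t,*f(*p)))
# lid corners triangulated
print(tri(t,f(470,200),s,g(375,40)),)
q=R.from_rotvec(bot.read_state()["tcp_rot"]).as_matrix(); print(q.round(3))
```

```text
FL [0.42676354 0.14374915 0.07      ]
FR [ 0.41052513 -0.06144318  0.07      ]
RL [0.68689044 0.11326844 0.07      ]
RR [ 0.66721867 -0.08644634  0.07      ]
side FL [0.43829508 0.13535372 0.07      ] FRs [ 0.41381625 -0.06459696  0.07      ] RRs [ 0.6647604  -0.09177528  0.07      ]
catch top [0.43738981 0.03958022 0.124     ] [0.43387733 0.03940402 0.11997733]
lid (480, 190) [0.54462709 0.11731519 0.26744455]
lid (740, 220) [ 0.52690205 -0.06022743  0.26887871]
lid (540, 196) [0.54148712 0.07623617 0.26524779]
lid (680, 212) [ 0.53182748 -0.01938723  0.26769397]
lid (610, 203) [0.53708373 0.02845458 0.26848901]
lid (500, 70) [0.65239624 0.10661402 0.1392742 ]
lid (735, 95) [ 0.6369185  -0.0697006   0.13642415]
lid (490, 130) [0.5962624  0.11223178 0.20489336]
lid (742, 160) [ 0.57814581 -0.06835879  0.20179429]
(array([0.5420302 , 0.12119865, 0.26771614]), np.float64(0.010467364208361526))
[[ 0.894 -0.001  0.447]
 [-0.447 -0.002  0.894]
 [-0.    -1.    -0.002]]
```

Fixture yaw is about -0.10, its centre about (0.548, 0.027), and the lid angle about 0.90. I'll shut the fingers, rise and align the tool x with the fixture x.

```bash
python3 -m handwheel '[[0,-0.04,0,0,-0.182,0,0],[0,-0.04,0,0,-0.182,0,0],[0.026,0,-0.045,0,0,0,0],[0.026,0,-0.045,0,0,0,0],[0.026,0,-0.045,0,0,0,0],[0.026,0,-0.045,0,0,0,0],[0.026,0,-0.045,0,0,0,0],[0.026,0,-0.045,0,0,0,0]]'; python3 -m handwheel '[[0.026,0,-0.045,0,0,0,0],[0.026,0,-0.045,0,0,0,0],[0.026,0,-0.045,0,0,0,0],[0.026,0,-0.045,0,0,0,0],[0,0,0,0,0,0,0],[0,0,0,0,0,0,0]]'
cat > st.py <<'E'
from h import *
from scipy.spatial.transform import Rotation as R
from workcell import bot
import sys
s=bot.read_state(); M=R.from_rotvec(s["tcp_rot"]).as_matrix()
print("t",round(s["time"],2),"pos",s["tool_pos"].round(4),"F",s["wrist_force"].round(2),"w",round(s["width"],3)); print(M.round(3))
if len(sys.argv)>3:
    tgt=np.array(list(map(float,sys.argv[1:4]))); print("shift in tool",(M.T@(tgt-s["tool_pos"])).round(4))
E
python3 st.py 0.5587 0.0262 0.30
```

```text
time: 1.1
tool_pos: [0.4305, 0.3178, 0.3108]
tcp_rot: [-1.57, 0.079, -0.078]
wrist_force: [0.0, 0.8, 0.3]
width: -0.002
time: 1.85
tool_pos: [0.5155, 0.13, 0.3108]
tcp_rot: [-1.569, 0.08, -0.078]
wrist_force: [-1.0, 0.1, -0.0]
width: -0.002
t 1.85 pos [0.5155 0.13   0.3108] F [-0.99  0.11 -0.02] w -0.002
[[ 0.995 -0.001  0.101]
 [-0.101  0.     0.995]
 [-0.001 -1.     0.   ]]
shift in tool [ 0.0534  0.0107 -0.099 ]
```

```bash
python3 -m handwheel '[[0.018,0,-0.033,0,0,0,0],[0.018,0,-0.033,0,0,0,0],[0.018,0,-0.033,0,0,0,0],[0,0,0,0,0,0,0],[0,0,0,0,0,0,0]]'; python3 st.py 0.5587 0.0262 0.27
python3 - <<'E'
from h import *
from workcell import optics
for n in("top","side"):
    c=optics.read_camera(n); cv2.imwrite(f"pics/{n}1.png",cv2.resize(c["image"][120:360,200:460,::-1],None,fx=2.4,fy=2.4))
E
```

```text
time: 2.48
tool_pos: [0.5593, 0.0276, 0.3111]
tcp_rot: [-1.569, 0.078, -0.077]
wrist_force: [-0.9, 1.0, -0.4]
width: 0.002
t 2.48 pos [0.5593 0.0276 0.3111] F [-0.9   0.96 -0.38] w 0.002
[[ 0.995 -0.001  0.098]
 [-0.098  0.001  0.995]
 [-0.001 -1.     0.001]]
shift in tool [-0.0004  0.0411 -0.0015]
```

View pics/side1.png

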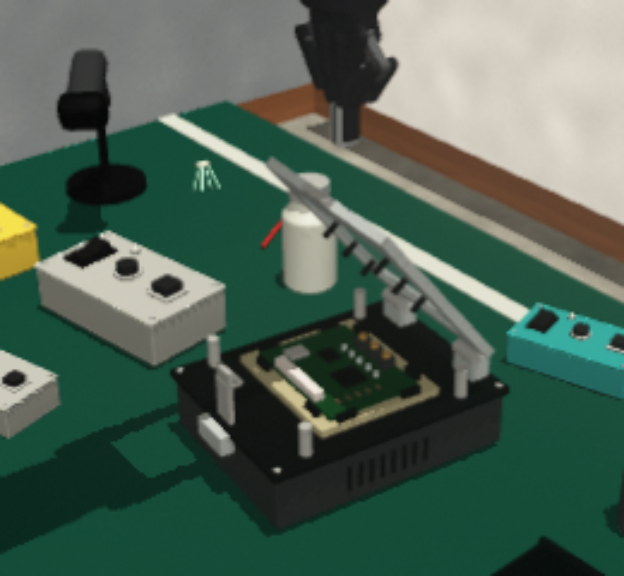

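The fingertips, at side crop (345,135), are clear above the lid's front bar. Computing the arc increments.

```bash
python3 - <<'E'
import numpy as np
px=pz=None
for th in [.9,.8,.7,.6,.5,.4,.3,.2,.15,.1,.05,0,-.02]:
    c=.005+.006*th/.9
    x=-.193*np.cos(th)+.015*np.sin(th)+c; z=.095+.193*np.sin(th)+.015*np.cos(th)
    w=np.array([.6554,.0165])+x*np.array([.995,-.0998])
    print(th,round(x,4),round(z,4),w.round(4),(None if px is None else (round(x-px,4),round(pz-z,4)))); px,pz=x,z
E
python3 -m handwheel '[[0,0.025,0,0,0,0,0],[0,0.012,-0.001,0,0,0,0],[0,0.006,0,0,0,0,0],[0,0.006,0,0,0,0,0],[0,0.006,0,0,0,0,0]]'
```

```text
0.9 -0.0972 0.2555 [0.5587 0.0262] None
0.8 -0.1134 0.2439 [0.5426 0.0278] (np.float64(-0.0161), np.float64(0.0116))
0.7 -0.1283 0.2308 [0.5278 0.0293] (np.float64(-0.0149), np.float64(0.0131))
0.6 -0.1418 0.2164 [0.5143 0.0307] (np.float64(-0.0135), np.float64(0.0145))
0.5 -0.1538 0.2007 [0.5023 0.0319] (np.float64(-0.012), np.float64(0.0157))
0.4 -0.1643 0.184 [0.492  0.0329] (np.float64(-0.0104), np.float64(0.0167))
0.3 -0.1729 0.1664 [0.4833 0.0338] (np.float64(-0.0087), np.float64(0.0176))
0.2 -0.1798 0.148 [0.4765 0.0344] (np.float64(-0.0069), np.float64(0.0183))
0.15 -0.1826 0.1387 [0.4737 0.0347] (np.float64(-0.0028), np.float64(0.0094))
0.1 -0.1849 0.1292 [0.4715 0.035 ] (np.float64(-0.0023), np.float64(0.0095))
0.05 -0.1867 0.1196 [0.4697 0.0351] (np.float64(-0.0018), np.float64(0.0096))
0 -0.188 0.11 [0.4683 0.0353] (np.float64(-0.0013), np.float64(0.0096))
-0.02 -0.1884 0.1061 [0.4679 0.0353] (np.float64(-0.0004), np.float64(0.0039))
time: 3.2
tool_pos: [0.5599, 0.0252, 0.2566]
tcp_rot: [-1.569, 0.078, -0.079]
wrist_force: [-0.2, -0.2, 0.5]
width: 0.005
```

```bash
python3 -m handwheel '[[0,0.002,0,0,0,0,0],[-0.008,0.006,0,0,0,0,0],[-0.008,0.006,0,0,0,0,0],[-0.0075,0.0065,0,0,0,0,0],[-0.0075,0.0065,0,0,0,0,0]]'; python3 st.py 0.5278 0.0293 0.2308;  python3 - <<'E'
from h import *
from workcell import optics
for n in("top","side"):
    c=optics.read_camera(n); cv2.imwrite(f"pics/{n}2.png",cv2.resize(c["image"][120:360,200:460,::-1],None,fx=2.4,fy=2.4))
E
```

```text
time: 3.82
tool_pos: [0.5283, 0.0283, 0.229]
tcp_rot: [-1.569, 0.078, -0.079]
wrist_force: [2.3, -0.7, 0.8]
width: 0.0
t 3.83 pos [0.5283 0.0283 0.229 ] F [ 2.27 -0.73  0.75] w 0.0
[[ 0.995  0.001  0.1  ]
 [-0.1   -0.     0.995]
 [ 0.001 -1.     0.   ]]
shift in tool [-0.0006 -0.0018  0.001 ]
```

View pics/side2.png

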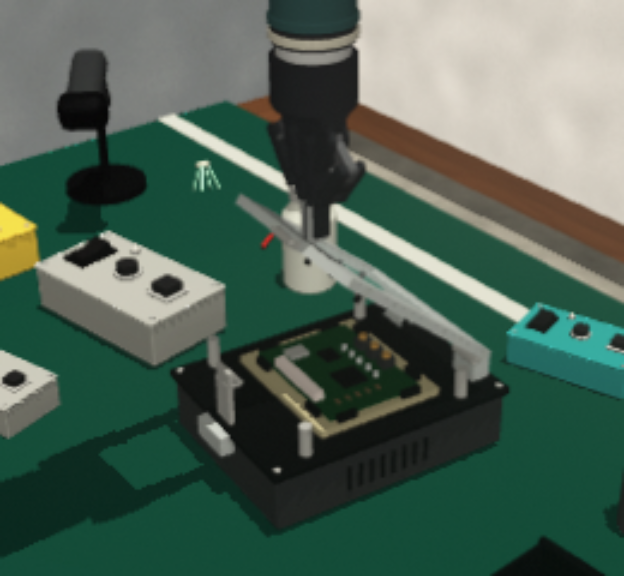

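The lid is going down with the fingers, which are on the front bar at crop (318,235). Force is about 2.5 N, so I continue along the arc.

```bash
python3 -m handwheel '[[-0.007,0.006,0,0,0,0,0],[-0.007,0.007,0.001,0,0,0,0],[-0.006,0.0075,0,0,0,0,0],[-0.006,0.008,0,0,0,0,0],[-0.0055,0.008,0,0,0,0,0],[-0.005,0.0085,0,0,0,0,0]]';python3 st.py 0.492 0.0329 0.184;  python3 -m handwheel '[[-0.0045,0.0085,0,0,0,0,0],[-0.0045,0.009,0,0,0,0,0],[-0.0035,0.009,0,0,0,0,0],[-0.0035,0.009,0,0,0,0,0]]'; python3 st.py 0.4765 .0344 .148
python3 - <<'E'
from h import *
from workcell import optics
for n in("top","side"):
    c=optics.read_camera(n); cv2.imwrite(f"pics/{n}3.png",cv2.resize(c["image"][120:360,200:460,::-1],None,fx=2.4,fy=2.4))
E
```

```text
time: 4.68
tool_pos: [0.4924, 0.033, 0.1839]
tcp_rot: [-1.569, 0.078, -0.079]
wrist_force: [3.6, -0.6, 1.5]
width: -0.003
t 4.67 pos [0.4924 0.033  0.1839] F [ 3.6  -0.61  1.5 ] w -0.003
[[ 0.995  0.001  0.1  ]
 [-0.1    0.     0.995]
 [ 0.001 -1.     0.   ]]
shift in tool [-0.0004 -0.0001 -0.0001]
time: 5.18
tool_pos: [0.4766, 0.0345, 0.1484]
tcp_rot: [-1.569, 0.078, -0.079]
wrist_force: [3.2, -0.4, 1.8]
width: -0.005
t 5.17 pos [0.4766 0.0345 0.1484] F [ 3.24 -0.44  1.76] w -0.005
[[ 0.995  0.     0.1  ]
 [-0.1    0.     0.995]
 [ 0.    -1.     0.   ]]
shift in tool [-0.0001  0.0004 -0.0001]
```

View pics/side3.png

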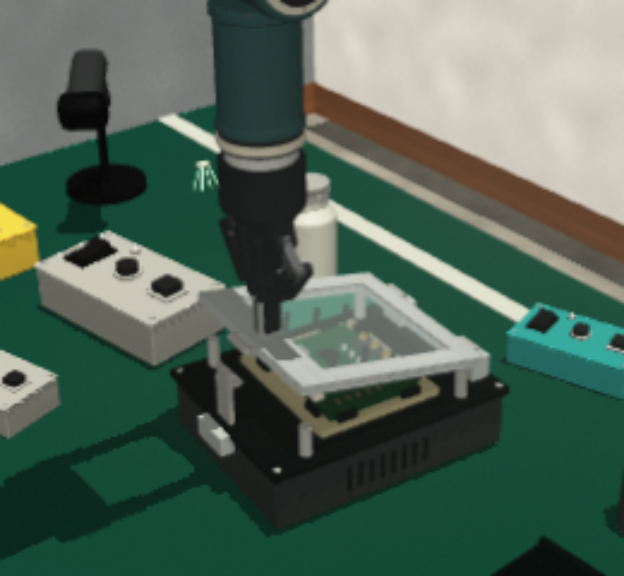

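Run:
```python
from h import *
from workcell import optics
c=optics.read_camera("side"); cv2.imwrite("pics/side4.png",cv2.resize(c["image"][215:305,270:410,::-1],None,fx=5.5,fy=5.5,interpolation=cv2.INTER_CUBIC))
```

```text
(no output)
```

View pics/side4.png

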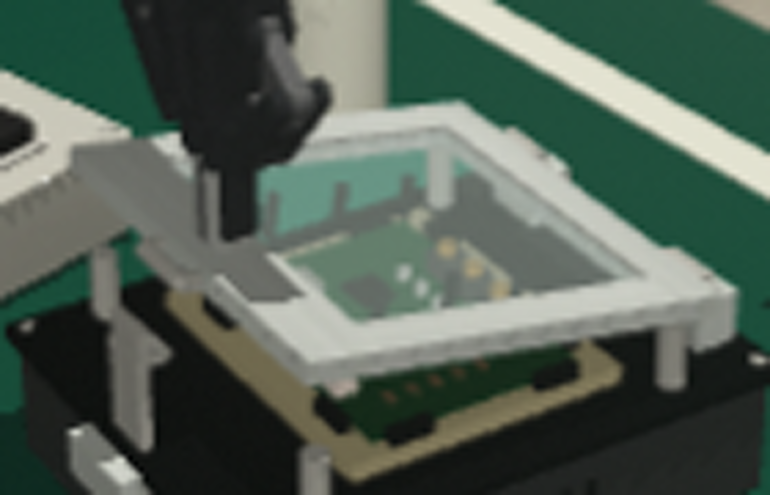

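View pics/top3.png

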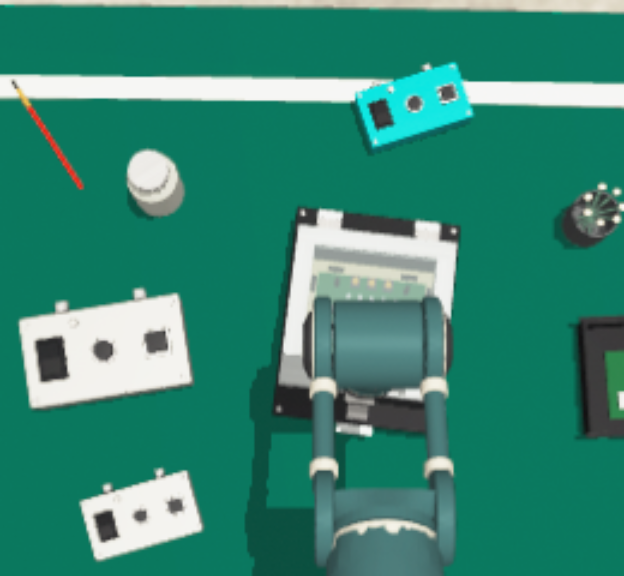

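The fingers sit on the rear part of the front bar (crop (230,240)), clear of the catch at (135,345). Pushing on through the catch.

```bash
python3 -m handwheel '[[-0.0015,0.0047,0,0,0,0,0],[-0.0013,0.0047,0,0,0,0,0],[-0.0012,0.005,0,0,0,0,0],[-0.001,0.005,0,0,0,0,0],[-0.0008,0.005,0,0,0,0,0]]';python3 st.py 0.470 .035 .12;  python3 -m handwheel '[[-0.0008,0.005,0,0,0,0,0],[-0.0005,0.005,0,0,0,0,0],[0,0.003,0,0,0,0,0]]'; python3 st.py 0.4685 .0353 .108
```

```text
time: 5.95
tool_pos: [0.4703, 0.035, 0.1239]
tcp_rot: [-1.569, 0.079, -0.078]
wrist_force: [-3.5, -0.6, 8.4]
width: 0.002
t 5.95 pos [0.4703 0.035  0.1239] F [-3.53 -0.64  8.38] w 0.002
[[ 0.995 -0.001  0.1  ]
 [-0.1   -0.     0.995]
 [-0.001 -1.    -0.   ]]
shift in tool [-0.0003  0.0039 -0.    ]
time: 6.32
tool_pos: [0.4691, 0.0352, 0.1108]
tcp_rot: [-1.569, 0.079, -0.078]
wrist_force: [-1.9, 0.7, 4.6]
width: -0.0
t 6.33 pos [0.4691 0.0352 0.1108] F [-1.88  0.7   4.61] w -0.0
[[ 0.995 -0.001  0.1  ]
 [-0.1    0.     0.995]
 [-0.001 -1.    -0.   ]]
shift in tool [-0.0006  0.0028  0.0001]
```

Force dropped from 8 to 4.6 N, so it may have snapped. A little further, until it meets the stop.

```bash
python3 -m handwheel '[[0,0.001,0,0,0,0,0],[0,0.0,0,0,0,0,0]]';  python3 -m handwheel '[[0,0.001,0,0,0,0,0],[0,0.0,0,0,0,0,0]]'; python3 -m handwheel '[[0,0.001,0,0,0,0,0],[0,0.0,0,0,0,0,0]]'
```

```text
time: 6.58
tool_pos: [0.4697, 0.0352, 0.1102]
tcp_rot: [-1.569, 0.078, -0.079]
wrist_force: [-1.3, -0.5, 2.2]
width: -0.004
time: 6.82
tool_pos: [0.4698, 0.0352, 0.11]
tcp_rot: [-1.569, 0.078, -0.079]
wrist_force: [-3.9, 0.7, 6.4]
width: 0.001
time: 7.08
tool_pos: [0.4699, 0.0352, 0.1099]
tcp_rot: [-1.569, 0.078, -0.079]
wrist_force: [-6.7, -0.2, 12.3]
width: -0.004
```

It's against the hard stop at z = 0.110. I'll retreat straight up, watch the lid, and go toward the box.

```bash
python3 -m handwheel '[[0.001,-0.005,0,0,0,0,0],[0,-0.015,0,0,0,0,0],[0,-0.04,0,0,0,0,0],[0,-0.04,0.04,0,0,0,0],[0,0,0.05,0,0,0,0],[0,0,0.05,0,0,0,0],[0,0,0.05,0,0,0,0],[0,0,0,0,0,0,0]]';python3 st.py 0.506 .4175 .12
python3 - <<'E'
from h import *
from workcell import optics
for n in("top","side"):
    c=optics.read_camera(n); pickle.dump(c,open(f"{n}5.pkl","wb")); cv2.imwrite(f"pics/{n}5.png",cv2.resize(c["image"][160:340,200:430,::-1],None,fx=3.2,fy=3.2,interpolation=cv2.INTER_CUBIC))
E
```

```text
time: 8.07
tool_pos: [0.49, 0.2272, 0.2092]
tcp_rot: [-1.568, 0.074, -0.076]
wrist_force: [-0.1, -0.6, -0.6]
width: -0.001
t 8.07 pos [0.49   0.2272 0.2092] F [-0.06 -0.6  -0.56] w -0.001
[[ 0.995  0.001  0.096]
 [-0.096  0.001  0.995]
 [ 0.001 -1.     0.002]]
shift in tool [-0.0023  0.0894  0.1908]
```

View pics/side5.png

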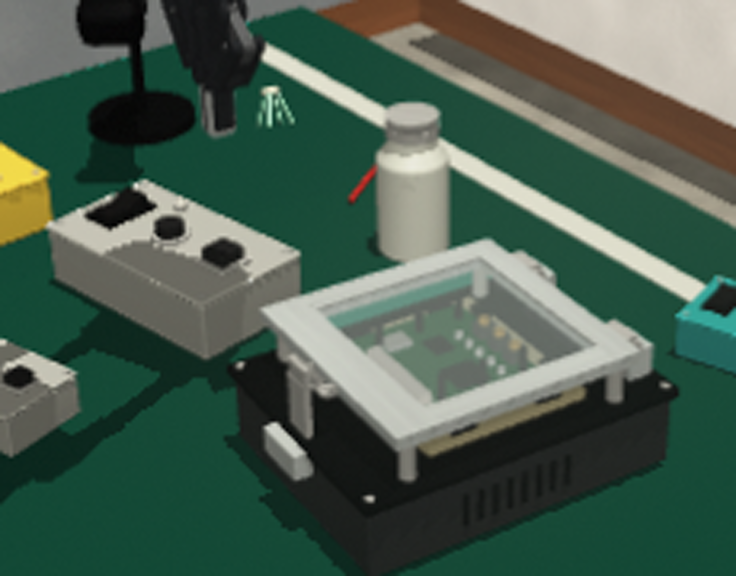

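View pics/top5.png

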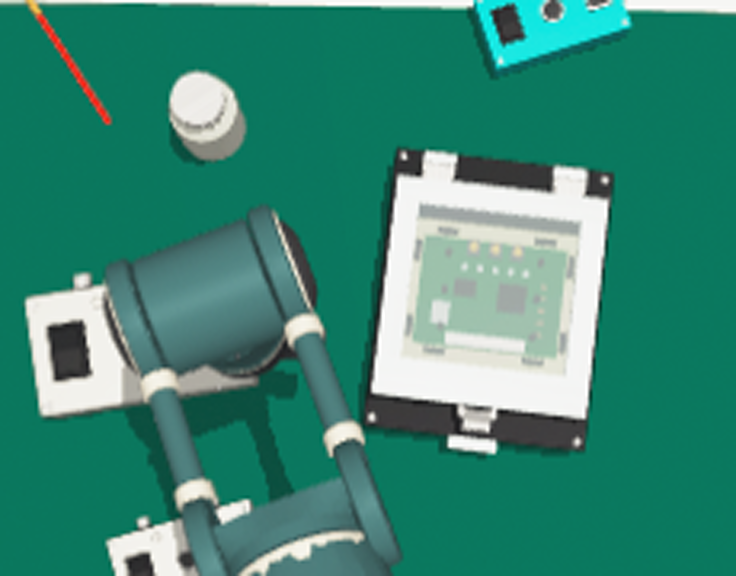

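Lid looks flat in both views. I'll measure its height and enlarge the catch (side crop (305,385)).

Run:
```python
from h import *
t=pickle.load(open("top5.pkl","rb"));s=pickle.load(open("side5.pkl","rb"))
ex=np.array([.995,-.0998,0]);ey=np.array([.0998,.995,0]);h=np.array([.6554,.0165,.095])
P=[]
for yl in(-.08,-.05,.05,.08):
  for xl in (-.205,-.193,-.185,-.04,-.03):
    p=h+xl*ex+yl*ey; p[2]=.11; u=proj(t,p); P.append(depth(t,*u))
P=np.array(P); L=(P-h)@np.c_[ex,ey,[0,0,1]]
print(L.round(4)); A=np.c_[L[:,0],np.ones(len(L))]; print(np.linalg.lstsq(A,L[:,2],rcond=None)[0])
p=h-.2*ex; p[2]=.12; u=proj(s,p).astype(int);print(u)
a=s["image"][u[1]-35:u[1]+45,u[0]-45:u[0]+65,::-1]; cv2.imwrite("pics/cat.png",cv2.resize(a,None,fx=7,fy=7,interpolation=cv2.INTER_CUBIC))
```

```text
[[-0.2053 -0.0796  0.02  ]
 [-0.193  -0.08    0.0153]
 [-0.1851 -0.0799  0.0165]
 [-0.0408 -0.0796  0.0198]
 [-0.0301 -0.08    0.0154]
 [-0.2048 -0.0501  0.0124]
 [-0.1928 -0.0501  0.0126]
 [-0.1854 -0.0497  0.0207]
 [-0.0397 -0.0501  0.0134]
 [-0.0296 -0.0501  0.0127]
 [-0.2053  0.05    0.0199]
 [-0.1933  0.05    0.0191]
 [-0.1852  0.05    0.0171]
 [-0.0401  0.05    0.0155]
 [-0.0313  0.05    0.0224]
 [-0.2051  0.08    0.0168]
 [-0.1928  0.0801  0.0126]
 [-0.1854  0.0799  0.0197]
 [-0.0407  0.0799  0.0195]
 [-0.0304  0.0799  0.0172]]
[0.0006913  0.01702694]
[302 271]
```

View pics/cat.png

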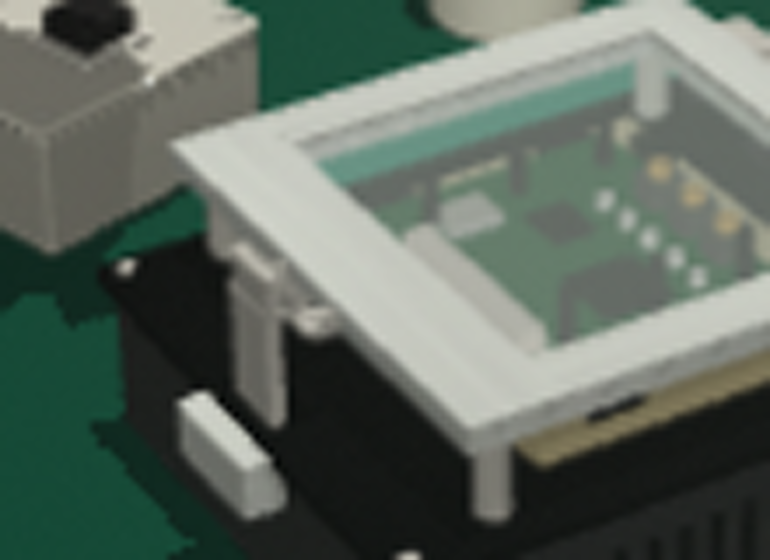

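The lid's slope is about 0 rad, so it's flat and staying shut, with the hook (crop (255,260)) over its tongue. Next the rocker: turn by +0.30 to the box's yaw and move above its raised rear half.

```bash
python3 -m handwheel '[[0,0,0,0,-0.15,0,0],[0,0,0,0,-0.15,0,0],[0,0,0,0,0,0,0]]'; python3 st.py 0.506 .4175 .12
```

```text
time: 8.55
tool_pos: [0.4896, 0.2227, 0.2085]
tcp_rot: [-1.566, -0.155, 0.154]
wrist_force: [0.6, -0.2, -0.7]
width: 0.0
t 8.55 pos [0.4896 0.2227 0.2085] F [ 0.59 -0.18 -0.71] w 0.0
[[ 0.981  0.    -0.196]
 [ 0.196 -0.     0.981]
 [ 0.    -1.    -0.   ]]
shift in tool [0.0542 0.0885 0.1879]
```

```bash
python3 -m handwheel '[[0.013,0,0.045,0,0,0,0],[0.013,0,0.045,0,0,0,0],[0.014,0,0.045,0,0,0,0],[0.014,0.02,0.045,0,0,0,0],[0,0.035,0.008,0,0,0,0],[0,0.033,0,0,0,0,0],[0,0,0,0,0,0,0]]'; python3 st.py 0.506 .4175 .08;python3 - <<'E'
from h import *
from workcell import optics
for n in("top","side"):
    c=optics.read_camera(n); pickle.dump(c,open(f"{n}6.pkl","wb")); cv2.imwrite(f"pics/{n}6.png",cv2.resize(c["image"][170:290,190:310,::-1],None,fx=4.8,fy=4.8,interpolation=cv2.INTER_CUBIC))
E
```

```text
time: 9.43
tool_pos: [0.5029, 0.4166, 0.1167]
tcp_rot: [-1.569, -0.15, 0.16]
wrist_force: [0.6, -0.8, -0.1]
width: -0.002
t 9.43 pos [0.5029 0.4166 0.1167] F [ 0.55 -0.82 -0.09] w -0.002
[[ 0.981 -0.006 -0.196]
 [ 0.196 -0.005  0.981]
 [-0.007 -1.    -0.004]]
shift in tool [0.0034 0.0366 0.0004]
```

View pics/side6.png

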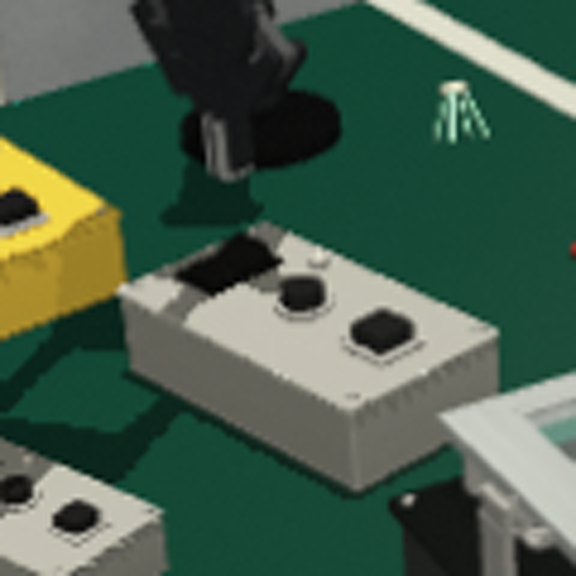

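Fingertips at crop (225,180) are above the rocker, which spans (180,275) to (280,250). Cross-checking the button positions from the side view before pressing.

Run:
```python
from h import *
s=pickle.load(open("side6.pkl","rb"))
g=lambda x,y:(190+x/4.8,170+y/4.8)
print("start side@.075",onz(s,*g(303,288),.075)); print("stop",onz(s,*g(382,328),.075))
for n,p in dict(rocker_on=(.506,.4175,.073),pivot=(.4924,.4147,.068),front=(.4728,.4107,.068),start=(.5055,.35,.075)).items():
    u=proj(s,p); print(n,((u-[190,170])*4.8).round(0))
```

```text
start side@.075 [0.50845296 0.34344595 0.075     ]
stop [0.51880579 0.27729855 0.075     ]
rocker_on [234. 244.]
pivot [217. 261.]
front [190. 274.]
start [292. 285.]
```

The two views differ by about 5 mm in y, so I take the mean: rocker_on (0.507, 0.415), start (0.507, 0.347).

```bash
python3 -m handwheel '[[0.004,0.02,-0.002,0,0,0,0],[0,0.014,0,0,0,0,0],[0,0,0,0,0,0,0]]'; python3 -m handwheel '[[0,0.004,0,0,0,0,0],[0,0.003,0,0,0,0,0],[0,0,0,0,0,0,0]]'; python3 -m handwheel '[[0,0.003,0,0,0,0,0],[0,0,0,0,0,0,0]]'; python3 st.py .507 .415 .068
```

```text
time: 9.9
tool_pos: [0.5082, 0.4168, 0.0844]
tcp_rot: [-1.567, -0.154, 0.159]
wrist_force: [-0.1, 0.2, -0.4]
width: -0.0
time: 10.28
tool_pos: [0.5093, 0.418, 0.0794]
tcp_rot: [-1.565, -0.157, 0.157]
wrist_force: [-0.3, 0.0, 0.3]
width: -0.003
time: 10.52
tool_pos: [0.5092, 0.4179, 0.0762]
tcp_rot: [-1.565, -0.157, 0.157]
wrist_force: [-0.1, 0.7, 0.6]
width: 0.003
t 10.53 pos [0.5092 0.4179 0.0762] F [-0.13  0.74  0.56] w 0.003
[[ 0.98  -0.    -0.199]
 [ 0.199 -0.     0.98 ]
 [-0.    -1.    -0.   ]]
shift in tool [-0.0027  0.0082 -0.0024]
```

```bash
python3 -m handwheel '[[-0.002,0.002,-0.002,0,0,0,0],[0,0,0,0,0,0,0]]'; python3 -m handwheel '[[0,0.003,0,0,0,0,0],[0,0,0,0,0,0,0]]'; python3 -m handwheel '[[0,0.002,0,0,0,0,0],[0,0,0,0,0,0,0]]';python3 -m handwheel '[[0,0.001,0,0,0,0,0],[0,0,0,0,0,0,0]]'
```

```text
time: 10.78
tool_pos: [0.5081, 0.4158, 0.0748]
tcp_rot: [-1.564, -0.158, 0.156]
wrist_force: [-0.5, 1.2, 0.9]
width: -0.001
time: 11.02
tool_pos: [0.5078, 0.4155, 0.0713]
tcp_rot: [-1.565, -0.157, 0.157]
wrist_force: [1.1, 0.1, 1.4]
width: -0.002
time: 11.28
tool_pos: [0.5071, 0.4151, 0.0685]
tcp_rot: [-1.566, -0.156, 0.158]
wrist_force: [-0.3, -0.0, -1.3]
width: 0.001
time: 11.52
tool_pos: [0.5076, 0.4155, 0.0681]
tcp_rot: [-1.565, -0.157, 0.157]
wrist_force: [-0.4, 0.7, -0.2]
width: 0.002
```

```bash
python3 -m handwheel '[[0,0.001,0,0,0,0,0],[0,0,0,0,0,0,0]]';python3 -m handwheel '[[0,0.001,0,0,0,0,0],[0,0,0,0,0,0,0]]'
```

```text
time: 11.78
tool_pos: [0.5077, 0.4156, 0.068]
tcp_rot: [-1.565, -0.157, 0.157]
wrist_force: [-2.1, -1.8, 5.1]
width: -0.0
time: 12.02
tool_pos: [0.5077, 0.4156, 0.0679]
tcp_rot: [-1.565, -0.157, 0.157]
wrist_force: [-4.2, -3.3, 9.2]
width: 0.0
```

Stopped firmly at z = 0.068, the "on" level. I'll lift to z of about 0.15 and move aside to look.

```bash
python3 -m handwheel '[[0,-0.01,0,0,0,0,0],[0,-0.03,0,0,0,0,0],[0,-0.045,0,0,0,0,0],[-0.04,0,-0.03,0,0,0,0],[-0.04,0,-0.03,0,0,0,0],[0,0,0,0,0,0,0]]'; python3 st.py .507 .347 .09
python3 - <<'E'
from h import *
from workcell import optics
for n in("top","side"):
    c=optics.read_camera(n); pickle.dump(c,open(f"{n}7.pkl","wb")); 
    v,u=(190,190) if n=="side" else (230,195)
    cv2.imwrite(f"pics/{n}7.png",cv2.resize(c["image"][v:v+95,u:u+110,::-1],None,fx=6,fy=6,interpolation=cv2.INTER_CUBIC))
E
```

```text
time: 12.78
tool_pos: [0.438, 0.338, 0.15]
tcp_rot: [-1.567, -0.154, 0.159]
wrist_force: [0.3, -0.2, 0.8]
width: -0.005
t 12.78 pos [0.438 0.338 0.15 ] F [ 0.34 -0.21  0.81] w -0.005
[[ 0.98  -0.003 -0.198]
 [ 0.198 -0.002  0.98 ]
 [-0.004 -1.    -0.002]]
shift in tool [ 0.0696  0.0598 -0.0047]
```

View pics/side7.png

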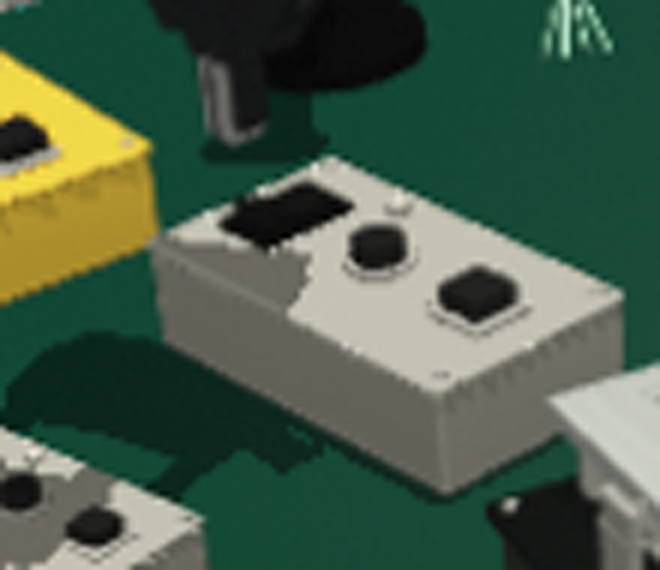

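View pics/top7.png

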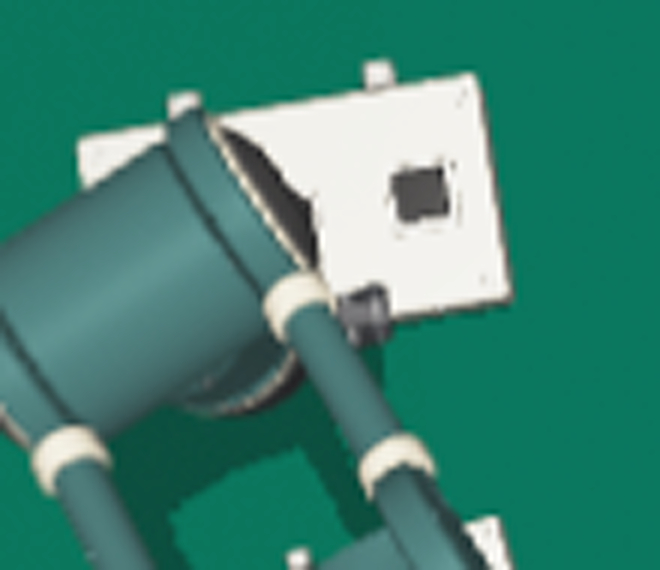

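The rocker's front end is now raised (crop (240,205)) and its rear half is flat, so it is on. Before, the rear stood up. Now the round start button at side crop (378,245).

```bash
python3 -m handwheel '[[0.035,0,-0.002,0,0,0,0],[0.035,0,-0.002,0,0,0,0],[0,0.03,0,0,0,0,0],[0,0.03,0,0,0,0,0],[0,0,0,0,0,0,0]]'; python3 st.py .507 .347 .080
```

```text
time: 13.5
tool_pos: [0.5099, 0.3506, 0.0885]
tcp_rot: [-1.567, -0.154, 0.161]
wrist_force: [-0.2, -0.0, 0.3]
width: -0.005
t 13.5 pos [0.5099 0.3506 0.0885] F [-0.2  -0.03  0.29] w -0.005
[[ 0.98  -0.004 -0.199]
 [ 0.199 -0.003  0.98 ]
 [-0.005 -1.    -0.002]]
shift in tool [-0.0035  0.0085 -0.0029]
```

```bash
python3 -m handwheel '[[-0.003,0.008,-0.003,0,0,0,0],[0,0.004,0,0,0,0,0],[0,0,0,0,0,0,0]]'; python3 -m handwheel '[[0,0.003,0,0,0,0,0],[0,0.001,0,0,0,0,0],[0,0,0,0,0,0,0]]'; python3 -m handwheel '[[0,0.002,0,0,0,0,0],[0,0.001,0,0,0,0,0],[0,0,0,0,0,0,0]]'; python3 st.py .507 .347 .069
```

```text
time: 13.88
tool_pos: [0.5086, 0.3476, 0.08]
tcp_rot: [-1.565, -0.158, 0.156]
wrist_force: [-0.6, -0.1, 0.4]
width: -0.003
time: 14.25
tool_pos: [0.5083, 0.3473, 0.0754]
tcp_rot: [-1.565, -0.157, 0.157]
wrist_force: [0.4, -0.0, 0.3]
width: -0.002
time: 14.62
tool_pos: [0.5085, 0.3474, 0.0727]
tcp_rot: [-1.565, -0.157, 0.157]
wrist_force: [0.3, -1.0, 4.4]
width: 0.002
t 14.62 pos [0.5085 0.3474 0.0727] F [ 0.25 -0.96  4.36] w 0.002
[[ 0.98   0.    -0.199]
 [ 0.199  0.     0.98 ]
 [ 0.    -1.     0.   ]]
shift in tool [-0.0016  0.0037 -0.0001]
```

Contact at about z = 0.075, as expected. Pressing to the stop.

```bash
python3 -m handwheel '[[0,0.002,0,0,0,0,0],[0,0.001,0,0,0,0,0],[0,0,0,0,0,0,0]]'; python3 -m handwheel '[[0,0.001,0,0,0,0,0],[0,0.001,0,0,0,0,0],[0,0,0,0,0,0,0]]';python3 -m handwheel '[[0,0.001,0,0,0,0,0],[0,0,0,0,0,0,0]]'
```

```text
time: 15.0
tool_pos: [0.5085, 0.3475, 0.0696]
tcp_rot: [-1.565, -0.157, 0.157]
wrist_force: [-1.4, -1.2, 5.9]
width: 0.001
time: 15.38
tool_pos: [0.5086, 0.3475, 0.069]
tcp_rot: [-1.565, -0.158, 0.157]
wrist_force: [-4.3, -2.2, 11.9]
width: -0.003
time: 15.62
tool_pos: [0.5086, 0.3475, 0.0689]
tcp_rot: [-1.565, -0.158, 0.157]
wrist_force: [-6.4, -3.6, 16.6]
width: -0.002
```

The button is bottomed at 0.069 with force rising. Releasing, withdrawing and checking.

```bash
python3 -m handwheel '[[0,-0.006,0,0,0,0,0],[0,-0.01,0,0,0,0,0],[0,-0.04,0,0,0,0,0],[0,-0.05,0,0,0,0,0],[-0.03,-0.05,0.04,0,0,0,0],[0,-0.02,0.05,0,0,0,0],[0,0,0.05,0,0,0,0],[0,0,0.05,0,0,0,0]]';python3 -m handwheel '[[0,0,0.05,0,0,0,0],[0,0,0.05,0,0,0,0],[0,0,0,0,0,0,0],[0,0,0,0,0,0,0],[0,0,0,0,0,0,0]]'
python3 - <<'E'
from h import *
from workcell import optics
C={}
for n in("top","side"):
    c=optics.read_camera(n);C[n]=c
    cv2.imwrite(f"pics/{n}8.png",c["image"][:,:,::-1])
    v,u=(180,200) if n=="side" else (190,200)
    cv2.imwrite(f"pics/{n}8c.png",cv2.resize(c["image"][v:v+140,u:u+200,::-1],None,fx=4,fy=4,interpolation=cv2.INTER_CUBIC))
t=C["top"]
for n,p in dict(start=(.5065,.3485,.075),stop=(.5185,.2825,.075),rrear=(.506,.416,.068),rfront=(.477,.411,.073)).items():
    u,v=proj(t,p).round().astype(int); o=[depth(t,a,b)[2] for a in range(u-1,u+2) for b in range(v-1,v+2)]; print(n,np.mean(o).round(4))
E
```

```text
time: 16.62
tool_pos: [0.4452, 0.5252, 0.2369]
tcp_rot: [-1.565, -0.158, 0.156]
wrist_force: [0.9, -0.5, 0.3]
width: 0.001
time: 17.25
tool_pos: [0.4261, 0.6205, 0.2364]
tcp_rot: [-1.566, -0.156, 0.157]
wrist_force: [0.6, -0.7, -0.1]
width: -0.0
start 0.0747
stop 0.0756
rrear 0.0702
rfront 0.0743
```

View pics/side8c.png

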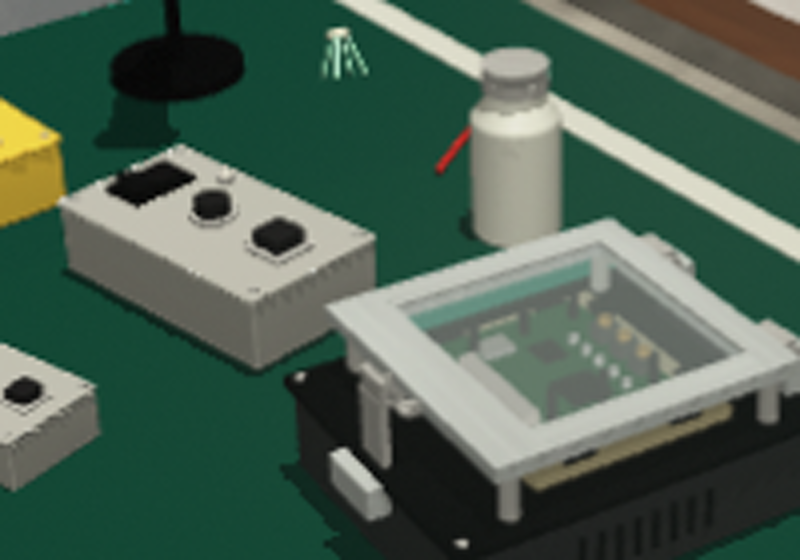

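View pics/top8.png

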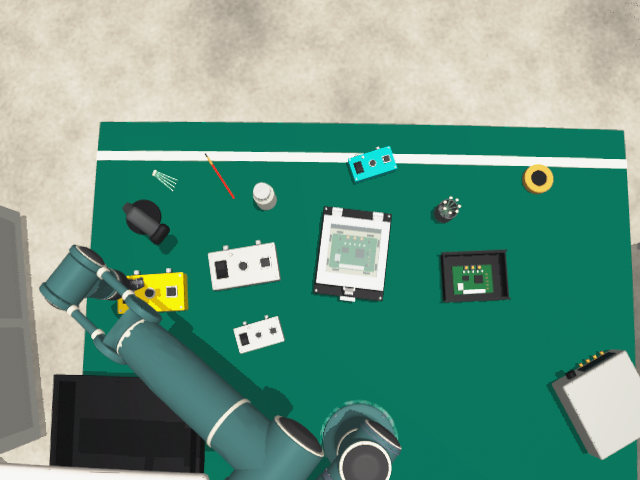

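The final pictures show the lid shut under its catch (side crop (375,395)), the rocker on, and the start button out again at about 75 mm. Bottle, pot and tray are unmoved, and the arm is well clear at z = 0.236.

```bash
python3 -c "
from workcell import workorder
print(workorder.finish_job())"
```

```text
the job is handed in; nothing more can be done
None
```

All three steps are done in the order asked, and the job was handed in at about 17 s. No verdict is reported.

- **Lid:** I pushed it down along its arc until it met its stop at z = 0.110 m. After I withdrew, it measured flat (slope about 0.001), with the catch hook visible over it.
- **Rocker:** I pressed the raised rear end of the large white box's rocker to its stop at z = 0.068 m. The pictures afterwards show the rear half level and the front half raised, so it is on.
- **Start button:** I pressed it to its stop at z = 0.069 m (about 17 N upward on the tool). It came back out and read 74.7 mm.
- **Left alone:** The stop button was not touched and read 75.6 mm. The bottle, pot, tray and both boards look where they were, and the arm ended clear of everything.

**Disagreements between checks:**
- The top and side views differed by about 5 mm in y on the box's buttons. I used the mean, and the contact heights matched the stated ones.
- The sideways force while the lid was going down, about 3.5 N, was larger than I expected from friction. A close look showed the fingers resting properly on the front bar.
- The last depth reading on the rocker's rear half was about 70 mm instead of 68 mm, within the few mm of scatter in the depth readings.

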